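# Check in the contest headsets with the scanner and hang them on the rack

## Task

The contest is over: check the headsets back in. Take the scanner from its cradle and, working from your left to your right, read the label on top of each headset where it stands, pointing the nose squarely at the label from about 8 cm and holding it steady for two seconds; finish with the scanner back in its cradle nose down and every headset hanging by its headband on the rack, one to a hook, leaving the mug, trackball and handheld radio alone.

Things in the scene. Friction and masses are not known exactly. Their poses are not given: they have to be found in the camera images.
- headset_left: left-hand headset seen from the robot (left = +y); 2 or 3 headsets are present. Rigid, black, 260 g, mostly in the cups; 164 mm wide (its y), 180 tall, standing on its two ear cups with its y roughly along world x. Origin on the desk midway between the cups, z up. Cups 72 (x) x 36 (y) x 80 (z) mm at y = +-64. Folded microphone, 14 mm thick, tip at y -72, z 146
- headset_left_label (a point): centre of the white 26 x 22 mm label with a square black code on top of the left-hand headset's band; at (0, 0, 180 mm) of the headset, facing its +z
- headset_left_crown (a point): middle of the band's underside, at (0, 0, 174 mm) of the headset; it rests on a hook. Band: strip 28 mm wide (x), 6 mm thick, its midline (y, z mm) (0,177)-(18,177)-(44,166)-(63,143)-(71,112), the same on -y, then stems into the cups. Pinched across its 28 mm from above at y = +-31, z = 171, it leaves the crown free for a hook
- headset_mid: middle headset seen from the robot (left = +y); 2 or 3 headsets are present. Rigid, black, 260 g, mostly in the cups; 164 mm wide (its y), 180 tall, standing on its two ear cups with its y roughly along world x. Origin on the desk midway between the cups, z up. Cups 72 (x) x 36 (y) x 80 (z) mm at y = +-64. Folded microphone, 14 mm thick, tip at y -72, z 146
- headset_mid_label (a point): centre of the white 26 x 22 mm label with a square black code on top of the middle headset's band; at (0, 0, 180 mm) of the headset, facing its +z
- headset_mid_crown (a point): middle of the band's underside, at (0, 0, 174 mm) of the headset; it rests on a hook. Band: strip 28 mm wide (x), 6 mm thick, its midline (y, z mm) (0,177)-(18,177)-(44,166)-(63,143)-(71,112), the same on -y, then stems into the cups. Pinched across its 28 mm from above at y = +-31, z = 171, it leaves the crown free for a hook
- headset_right: right-hand headset seen from the robot (left = +y); 2 or 3 headsets are present. Rigid, black, 260 g, mostly in the cups; 164 mm wide (its y), 180 tall, standing on its two ear cups with its y roughly along world x. Origin on the desk midway between the cups, z up. Cups 72 (x) x 36 (y) x 80 (z) mm at y = +-64. Folded microphone, 14 mm thick, tip at y -72, z 146
- headset_right_label (a point): centre of the white 26 x 22 mm label with a square black code on top of the right-hand headset's band; at (0, 0, 180 mm) of the headset, facing its +z
- headset_right_crown (a point): middle of the band's underside, at (0, 0, 174 mm) of the headset; it rests on a hook. Band: strip 28 mm wide (x), 6 mm thick, its midline (y, z mm) (0,177)-(18,177)-(44,166)-(63,143)-(71,112), the same on -y, then stems into the cups. Pinched across its 28 mm from above at y = +-31, z = 171, it leaves the crown free for a hook
- scanner: grey-black cordless pistol scanner, 240 g, in its cradle nose down. Origin: centre of the flat nose (window); it reads along its own -z; z leaves its back end. Nose 42 (x) x 62 (y) x 30 (z) mm, then body 38 x 46 mm up to z = 115. Pistol grip, 30 mm wide (y), 36 thick, leaves the body to -x at z 88, rising to z 130 at x = -125. Grasp from above across the 46 mm (fingers at +-y) near z = 100
- cradle: fixed grey charging cradle: base 115 x 125 x 12 mm with an open cup, inside 54 mm (x) by 74 mm (y), 6 mm play all round the scanner's nose, flared lips up to z = 52 mm. Origin under the cup's centre on the desk, z up; the scanner stands in it with axes parallel to the cradle's (pistol grip over -x)
- cradle_floor (a point): centre of the cup's floor, 12 mm above the desk; the scanner's origin lies here when it is home
- rack: fixed headset rack: wooden foot 150 x 660 x 18 mm, posts at y = +-310, a wooden rail (z 242 to 270 mm, front face at x = 42 mm) with three hooks at y = 185, 0, -185 mm. Origin on the desk, z up; hooks point to -x (to the robot): flat rubber-clad bars 22 mm wide (y), 12 thick, top at z = 260, to an upturned tip at x = -76..-86, top at z = 284 mm
- hook_left (a point): left (+y) hook: point on top of its bar, midway along its 115 mm straight part, at (-15, 185, 260 mm) of the rack. A headset hangs here by the band, its y parallel to the rack's y (either way round), cups 86 mm above the desk; fingers holding the band at y = +-31 pass beside the hook
- hook_mid (a point): middle hook: point on top of its bar, midway along its 115 mm straight part, at (-15, 0, 260 mm) of the rack. A headset hangs here by the band, its y parallel to the rack's y (either way round), cups 86 mm above the desk; fingers holding the band at y = +-31 pass beside the hook
- hook_right (a point): right (-y) hook: point on top of its bar, midway along its 115 mm straight part, at (-15, -185, 260 mm) of the rack. A headset hangs here by the band, its y parallel to the rack's y (either way round), cups 86 mm above the desk; fingers holding the band at y = +-31 pass beside the hook
- mug: bystander: white mug, 80 mm across, 92 mm tall; origin under its centre
- trackball: bystander: grey trackball with a red ball, 115 x 70 mm, 45 mm tall; origin under its centre
- handheld: bystander: black handheld radio standing upright, 34 x 58 x 108 mm, aerial up to 203 mm; origin under its centre
Things that resemble listed ones, but are neither listed nor needed, are in the scene too. Leave any pink look-alike of the cradle alone.

How it is judged (in metres and radians):
On the way, in this order (a step that is already met when the one before it is completed fails the run):
1. left headset, standing on the desk, is scanned: nose 40 to 130 mm off, beam kept within 12 mm (each way) of the label's centre and 0.5 rad of square for 1 s (height (world z) of headset_left below 0.02 m and angle between headset_left's own z axis and vertical below 0.2 rad and x of headset_left_label in the frame of scanner between -0.012 and 0.012 m and y of headset_left_label in the frame of scanner between -0.012 and 0.012 m and z of headset_left_label in the frame of scanner between -0.13 and -0.04 m and angle between the z axis of scanner and the z axis of headset_left, either way round below 0.5 rad), for 1 s.
2. middle headset, standing on the desk, is scanned: nose 40 to 130 mm off, beam kept within 12 mm (each way) of the label's centre and 0.5 rad of square for 1 s (height (world z) of headset_mid below 0.02 m and angle between headset_mid's own z axis and vertical below 0.2 rad and x of headset_mid_label in the frame of scanner between -0.012 and 0.012 m and y of headset_mid_label in the frame of scanner between -0.012 and 0.012 m and z of headset_mid_label in the frame of scanner between -0.13 and -0.04 m and angle between the z axis of scanner and the z axis of headset_mid, either way round below 0.5 rad), for 1 s.
3. right headset, standing on the desk, is scanned: nose 40 to 130 mm off, beam kept within 12 mm (each way) of the label's centre and 0.5 rad of square for 1 s (height (world z) of headset_right below 0.02 m and angle between headset_right's own z axis and vertical below 0.2 rad and x of headset_right_label in the frame of scanner between -0.012 and 0.012 m and y of headset_right_label in the frame of scanner between -0.012 and 0.012 m and z of headset_right_label in the frame of scanner between -0.13 and -0.04 m and angle between the z axis of scanner and the z axis of headset_right, either way round below 0.5 rad), for 1 s.
At the end, for the whole second after the job is handed in: Each headset present hangs by its band on its own hook (crown within 45 mm of the hook point, within 0.45 rad of upright, it may sway, crowns 120 mm apart); the scanner stands in its cradle (origin 15 mm from the floor point, within 0.15 rad of upright), released ((distance between headset_left_crown and hook_left below 0.045 m or distance between headset_left_crown and hook_mid below 0.045 m or distance between headset_left_crown and hook_right below 0.045 m) and angle between each of headset_left, headset_mid, headset_right's own z axis and vertical below 0.45 rad and (distance between headset_mid_crown and hook_left below 0.045 m or distance between headset_mid_crown and hook_mid below 0.045 m or distance between headset_mid_crown and hook_right below 0.045 m) and (distance between headset_right_crown and hook_left below 0.045 m or distance between headset_right_crown and hook_mid below 0.045 m or distance between headset_right_crown and hook_right below 0.045 m) and distance between headset_left_crown and headset_mid_crown above 0.12 m and distance between each of headset_left_crown, headset_mid_crown and headset_right_crown above 0.12 m and distance between scanner and cradle_floor below 0.015 m and angle between scanner's own z axis and vertical below 0.15 rad and linear speed of scanner below 0.02 m/s); the robot touches nothing.
It fails at once if the mug is shifted more than 30 mm or tipped over (distance of mug from where it was at the start of the episode above 0.03 m or angle between mug's own z axis and vertical above 0.3 rad).
It fails at once if the trackball is shifted more than 30 mm or tipped over (distance of trackball from where it was at the start of the episode above 0.03 m or angle between trackball's own z axis and vertical above 0.3 rad).
It fails at once if the handheld radio is shifted more than 30 mm or tipped over (distance of handheld from where it was at the start of the episode above 0.03 m or angle between handheld's own z axis and vertical above 0.3 rad).
Of headset_left, headset_mid, headset_right only 2 to 3 are there at a start; the rules pass over those that are not, and their reading is None.
At some moment in a run one of headset_left, headset_mid, headset_right may be knocked a few centimetres aside while the robot is not near it.
It also fails if it takes over 210 s, if anything falls off the work surface, if the arm or the gripper's body presses on something with over 40 N, if the wrist force passes 120 N, or if a joint passes its speed limit or range.

## Robot

A 7-joint arm with a two-finger parallel gripper is mounted at the origin on the work surface. World frame = base frame: x ahead of the robot, y to its left, z up, the work surface at z = 0. Lengths are in mm, angles in rad, forces in N, time in s.
With the tool pointing down it reaches from about 400 to 850 mm from the base axis. Payload 10.4 kg.
Tool frame: the origin (TCP) lies midway between the tips of the shut fingers; the grasp point (between the pads) lies 19 mm behind it (manip.pinch_z is the distance from the TCP to the grasp point, in mm); z points along the fingers, y is the line along which they close (so a half turn about z gives the same grasp; the last joint's range is limited). The gripper opens to 87 mm and grips with 3 to 60 N. Pads are 19 mm wide; open, the fingers measure 117 mm over their backs; the gripper's body (75 mm by 190 mm) begins 51 mm behind the grasp point.
Start: joints at [-1.274, 0.332, -0.065, 1.46, 0.022, 1.35, -0.088], TCP at [196.473, 593.339, 222.576] pointing down, gripper open.
Joint ranges: [-2.6, 2.6], [-0.5, 2.12], [-1.47, 1.34], [0.16, 2.42], [-1.27, 4.41], [0.06, 2.06], [-2.6, 2.6]. Speed limits (rad/s): [2.22, 2.22, 2.79, 2.79, 3.14, 3.14, 3.14].

## Interface

Orientations are given as a unit quaternion [w, x, y, z].
In Python, from bench import manip, cams gives the robot as it stands.
- The arm moves only by the shell command python3 -m inch 'ROWS' [FORCE]. ROWS is JSON, a list of rows, each a list of 3 entries, a list of its own where there are three numbers: the shift along the tool's x, y, z in units of 100 mm (1.0 is 100 mm), then the turn about the tool's z in units of pi rad (1.0 is pi rad), then the finger opening in mm, from 0 to 87. A call has 1 to 8 rows; each row is the pose to reach, as a shift and turn from the pose commanded when the call began, along the tool's axes at that moment, turning the shorter way round; what a row does not reach only later rows make up. A row lasts 1/10 s, in which the tool goes at most 50 mm and 8.59 degrees, less where a joint would pass 70% of its speed; a pose out of reach is approached as far as the arm can. A call with a number of a shift or a turn outside -1 to 1 is refused whole. A call with a gripper value outside its range is refused whole. The fingers move at their own pace and stop on an object; FORCE is the grip in N (left out, the last holds). Time passes only in rows, so rows that repeat a pose let the fingers close. It gives the time, the measured TCP pose, the force, the opening and the grip force at its end, in the units of the state.
- manip.read_state(): the state, without advancing time (a new reading comes with each control period).
- cams.camera(name): name is "scene" or "top"; returns a dict with "image" (480x640x3 uint8, red, green, blue), "range_z" (480x640 float32, mm along the optical axis (not along the pixel's ray), 0 where there is no reading), "intrinsics" (3x3 intrinsics, pixels), "xyz" and "attitude" of the camera in the world. Camera axes: x right, y down, z forward; pixel columns grow to the right and rows downward; lengths in mm; the calibration is good to about 2 mm. A picture is of the moment at which its call begins.
- manip.finish_job(): hands the job in; it is judged then, once.
The state is a dict: "clock": time; "joints": joint angles; "qd": joint speeds; "effort": joint torques, N m; "ee_pos": TCP position; "orientation": TCP orientation; "force": force on the tool from outside, world axes, zero at the start; "torque": the same for the moment, N m; "opening": finger opening in mm; "gripper_force": force on a finger pad.
Only numpy, scipy, OpenCV 4.12 (cv2) and the standard library are available. Lean on these libraries where they do the work, as an engineer would, in place of code of your own. Each camera call takes 0.05 s, during which the arm holds its last target. There are 200 camera calls.

## Working session

There is one attempt and no reset: what is moved stays moved. The work goes in short steps, Python scripts to look and compute and a shell command to move; the robot and the scene stay as the last step left them, time stands still between calls to the robot, and variables do not carry over. Pictures are saved under pics/ and viewed, at most 14 in all, crops included, and the job is handed in when it is done.

```bash
ls; mkdir -p pics; python3 - <<'E'
from bench import manip, cams
import cv2,numpy as np
print(manip.read_state(), manip.pinch_z)
for n in ("scene","top"):
    c=cams.camera(n); cv2.imwrite(f"pics/{n}0.png",c["image"][:,:,::-1]); np.savez(f"{n}0.npz",**c)
    print(n,c["intrinsics"],c["xyz"],c["attitude"])
E
```

```text
pics
{'clock': 0.0, 'joints': array([-1.27360395,  0.3328825 , -0.06470901,  1.46093967,  0.02159577,
        1.34987621, -0.08850608]), 'qd': array([ 1.20669395e-03,  6.26736191e-05,  1.44448841e-03,  6.97633106e-04,
        8.75669030e-04, -7.23522861e-06, -6.64061335e-04]), 'effort': array([ 3.08526996e-04, -6.23251605e+01,  2.46104272e-02, -3.89896846e+01,
       -6.14192476e-02,  3.97554890e-02,  1.25942856e-04]), 'ee_pos': array([196.35994339, 592.95264178, 221.74810173]), 'orientation': array([-8.39253046e-05,  1.59204592e-01,  9.87245360e-01, -7.00169569e-04]), 'force': array([-0.39365037, -0.06371539,  0.13717984]), 'torque': array([-0.08957916, -0.006741  ,  0.0353731 ]), 'gripper_force': 0.0, 'opening': 86.98911898967691} 18.700000000000003
scene [[450.77368889   0.         319.77175686]
 [  0.         450.77368889 237.46417923]
 [  0.           0.           1.        ]] [ 904.75049835 -788.45364357  911.56511794] [-0.39677496  0.88344221  0.2229355  -0.11135194]
top [[586.92455067   0.         322.19562074]
 [  0.         586.92455067 242.18125336]
 [  0.           0.           1.        ]] [ 128.80421659  -30.96147276 1585.81866406] [ 0.07293505 -0.67240169  0.73186395 -0.08325622]
```

View pics/scene0.png

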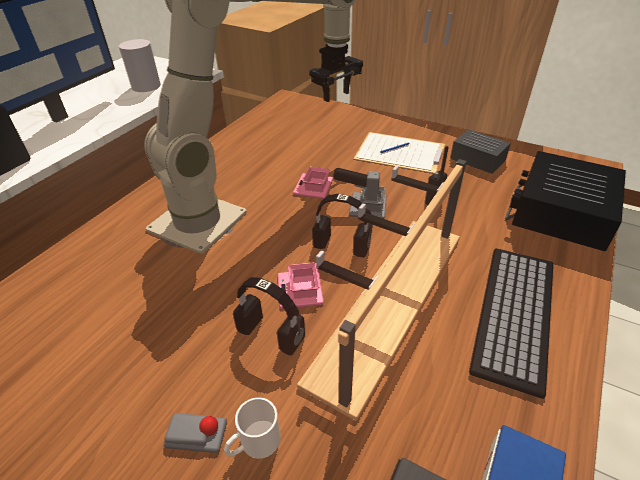

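View pics/top0.png

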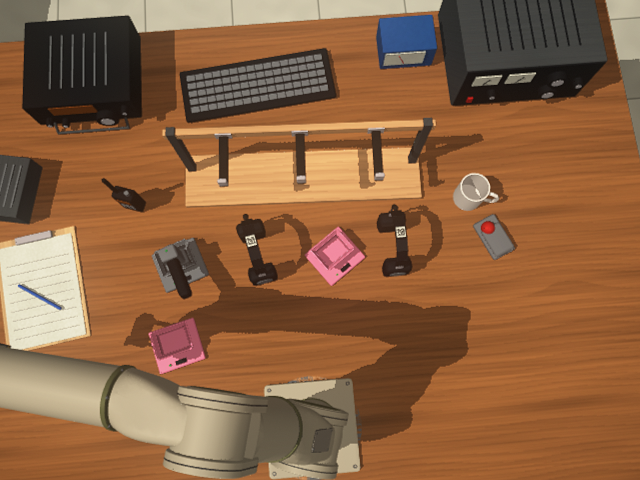

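The scene and top views show two headsets with labels near top pixels (251,240) and (401,232). The grey cradle and scanner are at (180,262), with the grip pointing down in the image. The rack hooks' tips are at (222,181), (301,179) and (379,176). The radio is at (125,195), the mug at (475,190) and the trackball at (495,237).

```bash
cat > h.py <<'E'
import numpy as np,cv2
from scipy.spatial.transform import Rotation as R
def rot(q): return R.from_quat(np.r_[q[1:],q[0]])
def cloud(c):
    K=c["intrinsics"];v,u=np.mgrid[:480,:640];z=c["range_z"]
    p=np.stack([(u-K[0,2])/K[0,0]*z,(v-K[1,2])/K[1,1]*z,z],-1)
    w=p@rot(c["attitude"]).as_matrix().T+c["xyz"]; w[z==0]=np.nan; return w
def ray(c,uv,h):
    K=c["intrinsics"];d=rot(c["attitude"]).apply([(uv[0]-K[0,2])/K[0,0],(uv[1]-K[1,2])/K[1,1],1])
    return c["xyz"]+d*(h-c["xyz"][2])/d[2]
def proj(c,P):
    K=c["intrinsics"];p=rot(c["attitude"]).inv().apply(np.atleast_2d(P)-c["xyz"])
    return (p[:,:2]/p[:,2:])*K[0,0]+[K[0,2],K[1,2]]
E
python3 - <<'E'
from h import *
t=dict(np.load("top0.npz")); s=dict(np.load("scene0.npz"))
w=cloud(t); 
for uv in [(251,240),(401,232),(180,262),(300,320),(301,160),(222,181),(301,179),(379,176)]:
    print(uv,np.round(w[uv[1],uv[0]]),np.round(ray(t,uv,180)))
# labels: white blobs
for n,c in (("top",t),("scene",s)):
    W=cloud(c); im=c["image"].astype(int)
    m=((im.min(-1)>150)&(abs(W[...,2]-180)<15)&(W[...,0]>200)).astype(np.uint8)
    m=cv2.morphologyEx(m,cv2.MORPH_CLOSE,np.ones((5,5)))
    k,l,st,ce=cv2.connectedComponentsWithStats(m)
    for i in range(1,k):
        if st[i,4]>20: print(n,ce[i],st[i,4],np.round(ray(c,ce[i],180),1),np.round(np.nanmedian(W[l==i],0),1))
# headset cluster axis from height band 60..82 cups, scanner
h=w[...,2]
def pts(lo,hi,x0,x1,y0,y1):
    q=w.reshape(-1,3); return q[(q[:,2]>lo)&(q[:,2]<hi)&(q[:,0]>x0)&(q[:,0]<x1)&(q[:,1]>y0)&(q[:,1]<y1)]
im=t["image"][200:320,120:280]; cv2.imwrite("pics/c1.png",cv2.resize(im,(800,600),interpolation=cv2.INTER_CUBIC)[:,:,::-1])
E
```

```text
(251, 240) [464. 108. 181.] [464. 109. 180.]
(401, 232) [ 453. -261.  182.] [ 453. -261.  180.]
(180, 262) [448. 310.  64.] [424. 284. 180.]
(300, 320) [275.   8.   2.] [259.   4. 180.]
(301, 160) [632. -30. 257.] [661. -30. 180.]
(222, 181) [586. 157. 284.] [622. 172. 180.]
(301, 179) [574. -26. 287.] [611. -26. 180.]
(379, 176) [ 568. -209.  281.] [ 602. -222.  180.]
top [400.65882353 231.6       ] 85 [ 454.4 -260.4  180. ] [ 454.2 -260.5  179.9]
top [250.83908046 240.43678161] 87 [463.1 109.  180. ] [464.  108.7 179.5]
scene [595.63871951  27.05640244] 656 [ 949.5 1982.6  180. ] [ 948.4 1983.1  180.1]
scene [341.76086957 196.7826087 ] 46 [462.9 108.6 180. ] [462.2 108.7 180.3]
scene [263.03488372 283.81395349] 86 [ 454.4 -260.5  180. ] [ 454.1 -260.9  180.7]
```

View pics/c1.png

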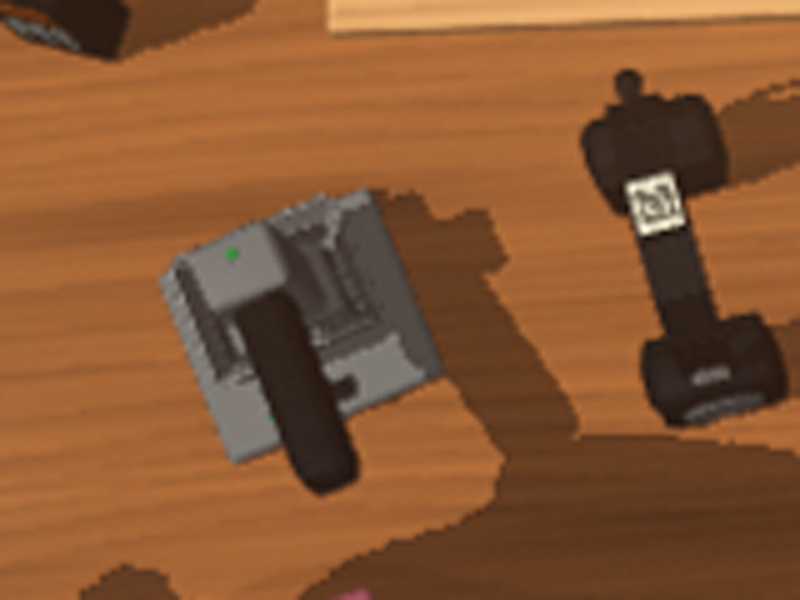

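The crop shows the scanner's back face, with a green dot, at full-image pixel (167,254). The grip runs to (185,295). The cradle's base corners are at about (153,256), (195,239), (208,274) and (167,291).

```bash
python3 - <<'E'
from h import *
t=dict(np.load("top0.npz")); s=dict(np.load("scene0.npz"))
def pts(w,lo,hi,x0,x1,y0,y1):
    q=w.reshape(-1,3); return q[(q[:,2]>lo)&(q[:,2]<hi)&(q[:,0]>x0)&(q[:,0]<x1)&(q[:,1]>y0)&(q[:,1]<y1)]
def rect(p,n):
    (c,d,a)=cv2.minAreaRect(p[:,:2].astype(np.float32)); print(n,len(p),np.round(c,1),np.round(d,1),round(a,1),"z",np.round(np.median(p[:,2]),1))
w=cloud(t); ws=cloud(s)
rect(pts(w,121,131,400,520,270,400),"scanner back")
rect(pts(w,5,16,350,520,220,400),"cradle base")
rect(pts(w,44,58,350,520,220,400),"lips")
g=pts(w,100,160,300,520,230,400); rect(g,"grip+back")
for nm,cx,cy in (("L",463,109),("R",454,-260.5)):
    for W in (w,ws):
        b=pts(W,150,190,cx-65,cx+65,cy-45,cy+45); q=b[:,:2]; rect(b,nm+" band")
        u,sv,vt=np.linalg.svd(q-q.mean(0)); print("pca deg",np.degrees(np.arctan2(vt[0,1],vt[0,0])))
    rect(pts(w,60,86,cx-110,cx+110,cy-70,cy+70),nm+" cups")
rect(pts(w,10,24,520,800,-420,400),"foot")
for nm,y in (("hl",157),("hm",-27),("hr",-209)):
    for W in (w,ws):
        rect(pts(W,270,300,540,606,y-30,y+30),nm+" tip")
        b=pts(W,252,265,560,690,y-25,y+25); rect(b,nm+" bar")
for nm,b in (("rail",pts(w,262,280,600,800,-300,250)),): rect(b,nm)
E
```

```text
scanner back 337 [437.8 317. ] [86.6 45.4] 21.2 z 125.4
cradle base 777 [435.5 311. ] [169.3 179.2] 0.8 z 10.5
lips 266 [463.8 326.7] [76.8 96.6] 19.0 z 49.0
grip+back 804 [412.6 308.2] [148.3  46.3] 20.6 z 125.9
L band 532 [462.1 108.7] [124.6  28.3] 10.9 z 173.9
pca deg -169.17676378974608
L band 290 [459.9 106.3] [111.6  35.1] 10.3 z 175.4
pca deg 12.605586339832577
L cups 517 [462.9 108.5] [168.3  71.5] 11.2 z 76.9
R band 538 [ 454.6 -260.6] [128.1  28.8] 0.5 z 174.4
pca deg -178.92210074183376
R band 573 [ 455.5 -261.8] [123.9  30.5] 0.6 z 174.6
pca deg 1.6936155544013332
R cups 514 [ 453.7 -259.9] [167.8  71.6] 0.6 z 76.2
foot 10141 [654.1 -28. ] [267.5 769.6] 0.0 z 17.1
hl tip 52 [586.4 158.4] [22.5 10.4] 85.1 z 281.6
hl bar 363 [635.8 155.8] [ 22.3 108.1] 87.6 z 258.6
hl tip 40 [589. 154.] [22.3  9.4] 84.4 z 278.9
hl bar 283 [637.  153.2] [ 25.4 105.7] 88.7 z 258.7
hm tip 51 [578.7 -26.4] [19.2 11.2] 86.2 z 281.3
hm bar 354 [631.5 -28.6] [ 21.8 116.5] 85.5 z 259.1
hm tip 54 [581.  -29.6] [11.2 21.8] 3.7 z 280.3
hm bar 389 [633.3 -30.6] [ 26.7 112.5] 87.3 z 259.2
hr tip 53 [ 570.2 -210.7] [21.8  9.7] 86.9 z 282.6
hr bar 400 [ 628.  -213.6] [ 23.  124.5] 87.5 z 258.7
hr tip 69 [ 573.4 -213.4] [20.9 10.1] 84.8 z 282.0
hr bar 566 [ 629.7 -215.3] [ 24.4 120.3] 86.8 z 259.6
rail 1946 [660.3 -22.9] [548.8 126.7] 88.0 z 268.5
```

```bash
cat >> h.py <<'E'
def go(x,y,z,yaw=None):
    """shift (100 mm, tool axes) and turn (pi) to a target; yaw = world heading (deg) of tool y"""
    from bench import manip
    s=manip.read_state(); r=rot(s["orientation"]); m=r.as_matrix()
    d=r.inv().apply(np.array([x,y,z])-s["ee_pos"])/100
    cur=np.degrees(np.arctan2(m[1,1],m[0,1]))
    print("shift",np.round(d,3),"at",np.round(s["ee_pos"],1),"yaw",round(cur,1),"t",round(s["clock"],2),"j7",round(s["joints"][6],2),"turn",None if yaw is None else round(-((yaw-cur+180)%360-180)/180,3))
E
python3 - <<'E'
from h import *
t=dict(np.load("top0.npz"))
print("radio",ray(t,(128,200),54),"mug",ray(t,(472,190),92),"tb",ray(t,(495,237),30))
w=cloud(t); q=w.reshape(-1,3); k=(abs(q[:,0]-412)<70)&(abs(q[:,1]-308)<70); print("scanner max z",np.nanpercentile(q[k,2],99.5))
go(464,327,222,110.6)
E
for i in 1 2 3 4; do python3 -m inch '[[[-0.43,-0.21,0],0,80],[[-0.845,-0.42,0],0,80],[[-0.845,-0.42,0],0,80]]' | tail -c 300; done
python3 -m inch '[[[0,0,0],-0.216,80],[[0,0,0],-0.216,80],[[0,0,0],-0.216,80],[[0,0,0],-0.216,80],[[0,0,0],-0.216,80],[[0,0,0],-0.216,80]]'
python3 -c "
from h import *
go(464,327,93,110.6)"
```

```text
radio [633.46976229 447.02565827  54.        ] mug [ 572.31023816 -477.51693028   92.        ] tb [ 452.5128766  -539.71986156   30.        ]
scanner max z 138.32133913694514
shift [-3.377e+00 -1.684e+00  1.000e-03] at [196.4 593.  221.8] yaw 71.7 t 0.1 j7 -0.09 turn -0.216
clock: 0.4
ee_pos: [270.0, 522.1, 222.5]
orientation: [0.002, 0.164, 0.986, -0.001]
force: [0.3, 0.3, -0.1]
opening: 80.4
gripper_force: 0.0
clock: 0.7
ee_pos: [336.4, 455.1, 222.6]
orientation: [0.001, 0.164, 0.986, -0.001]
force: [0.8, -0.4, -0.1]
opening: 80.0
gripper_force: 0.0
clock: 1.0
ee_pos: [402.8, 388.3, 222.5]
orientation: [0.001, 0.164, 0.986, -0.001]
force: [-0.7, 0.1, 1.0]
opening: 80.3
gripper_force: 0.0
clock: 1.3
ee_pos: [469.2, 321.5, 222.4]
orientation: [0.001, 0.164, 0.986, -0.001]
force: [0.0, -0.5, 1.2]
opening: 79.9
gripper_force: 0.0
clock: 1.9
ee_pos: [464.2, 327.8, 222.3]
orientation: [-0.0, -0.179, 0.984, -0.0]
force: [0.3, -0.0, 0.4]
opening: 80.1
gripper_force: 0.0
shift [ 0.004 -0.006  1.293] at [464.2 327.8 222.3] yaw 110.6 t 1.9 j7 1.25 turn 0.0
```

```bash
python3 -m inch '[[[0,-0.01,0.4],0,80],[[0,-0.01,0.8],0,80],[[0,-0.01,0.8],0,80]]' | tail -6
python3 -m inch '[[[0,0,0.3],0,80],[[0,0,0.49],0,80],[[0,0,0.49],0,80]]' | tail -6
python3 -m inch '[[[0,0,0],0,40],[[0,0,0],0,40],[[0,0,0],0,40],[[0,0,0],0,40],[[0,0,0],0,40],[[0,0,0],0,40],[[0,0,0],0,40],[[0,0,0],0,40]]' 40 | tail -6
python3 - <<'E'
from h import *
from bench import cams
c=cams.camera("top"); im=c["image"][180:330,100:300]; cv2.imwrite("pics/c2.png",cv2.resize(im,(800,600))[:,:,::-1]); go(464,327,93)
E
```

```text
clock: 2.2
ee_pos: [462.1, 324.8, 137.5]
orientation: [-0.004, -0.177, 0.984, -0.002]
force: [-0.4, -0.5, 0.5]
opening: 80.1
gripper_force: 0.0
clock: 2.5
ee_pos: [464.1, 326.3, 92.9]
orientation: [-0.001, -0.178, 0.984, -0.001]
force: [-0.2, -1.0, 0.0]
opening: 80.2
gripper_force: 0.0
clock: 3.3
ee_pos: [465.1, 327.0, 93.9]
orientation: [0.0, -0.178, 0.984, 0.0]
force: [-0.0, 1.4, 4.3]
opening: 45.6
gripper_force: 39.9
shift [0.01  0.004 0.009] at [465.  327.   93.9] yaw 110.6 t 3.35 j7 1.26 turn None
```

View pics/c2.png

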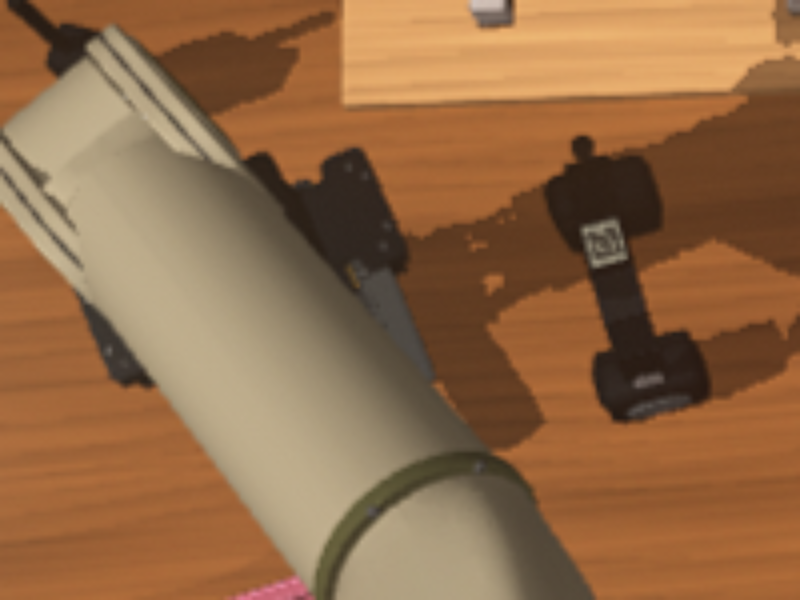

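The crop shows the gripper over the scanner, with the left headset undisturbed. The pads stopped at 45.6 mm with 40 N on them, so the scanner is held. Next I lift.

```bash
for i in 1 2 3; do python3 -m inch '[[[0,0,-0.3],0,40],[[0,0,-0.6],0,40],[[0,0,-0.84],0,40],[[0,0,-0.84],0,40]]' | tail -6; done
python3 - <<'E'
from h import *
from bench import cams
c=cams.camera("scene"); t=cams.camera("top"); cv2.imwrite("pics/s3.png",c["image"][:,:,::-1])
for n,C in (("top",t),("scene",c)):
    W=cloud(C); im=C["image"].astype(int)
    m=((im.min(-1)>140)&(abs(W[...,2]-180)<15)&(W[...,0]>200)&(W[...,0]<700)).astype(np.uint8)
    m=cv2.morphologyEx(m,cv2.MORPH_CLOSE,np.ones((5,5)))
    k,l,st,ce=cv2.connectedComponentsWithStats(m)
    for i in range(1,k):
        if st[i,4]>20: print(n,st[i,4],np.round(ray(C,ce[i],180),1))
go(463,109,345)
E
```

```text
clock: 3.75
ee_pos: [466.1, 327.4, 180.4]
orientation: [0.002, -0.178, 0.984, 0.001]
force: [-0.6, -0.5, -3.5]
opening: 45.8
gripper_force: 39.9
clock: 4.15
ee_pos: [465.7, 327.1, 263.4]
orientation: [0.001, -0.178, 0.984, 0.001]
force: [-0.6, -0.2, -2.5]
opening: 45.8
gripper_force: 39.9
clock: 4.55
ee_pos: [465.5, 327.1, 346.6]
orientation: [0.001, -0.178, 0.984, 0.001]
force: [0.5, 0.6, -3.0]
opening: 46.0
gripper_force: 39.9
top 87 [ 454.7 -260.2  180. ]
top 87 [463.1 109.  180. ]
scene 49 [463.6 108.9 180. ]
scene 89 [ 454.7 -260.5  180. ]
shift [ 0.779 -2.03  -0.014] at [464.7 326.5 343.3] yaw 110.6 t 4.65 j7 1.25 turn None
```

View pics/s3.png

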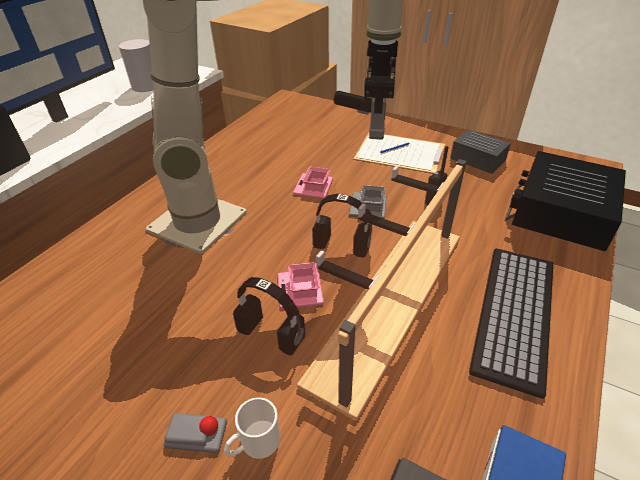

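The scene view shows the scanner hanging vertical in the gripper at (377,115), and both headsets in place. Next I move over the left label and hold.

```bash
for i in 1 2 3; do python3 -m inch '[[[0.13,-0.34,0],0,40],[[0.26,-0.677,0],0,40],[[0.26,-0.677,0],0,40]]' | tail -6|head -2; done
python3 -m inch '[[[0,0,0],0,40],[[0,0,0],0,40],[[0,0,0],0,40],[[0,0,0],0,40]]'|tail -6
python3 - <<'E'
from h import *
from bench import cams
go(464,109,345)
t=cams.camera("scene"); cv2.imwrite("pics/s4.png",cv2.resize(t["image"][50:290,240:560],(800,600))[:,:,::-1])
W=cloud(t);q=W.reshape(-1,3);k=(abs(q[:,0]-464)<80)&(abs(q[:,1]-109)<80)&(q[:,2]>245)&(q[:,2]<290);p=q[k];print(len(p),np.round(np.percentile(p,[2,50,98],axis=0),1))
E
```

```text
clock: 4.95
ee_pos: [465.1, 248.5, 343.5]
clock: 5.25
ee_pos: [464.1, 176.3, 343.8]
clock: 5.55
ee_pos: [463.2, 104.2, 344.0]
clock: 5.95
ee_pos: [463.0, 109.9, 345.1]
orientation: [-0.0, -0.179, 0.984, -0.0]
force: [0.5, -0.4, -2.7]
opening: 45.8
gripper_force: 39.9
shift [-0.006 -0.012  0.001] at [463.  109.9 345.1] yaw 110.6 t 5.95 j7 1.59 turn None
152 [[453.   72.5 265. ]
 [474.2  82.  278. ]
 [490.1 122.9 289.8]]
```

View pics/s4.png

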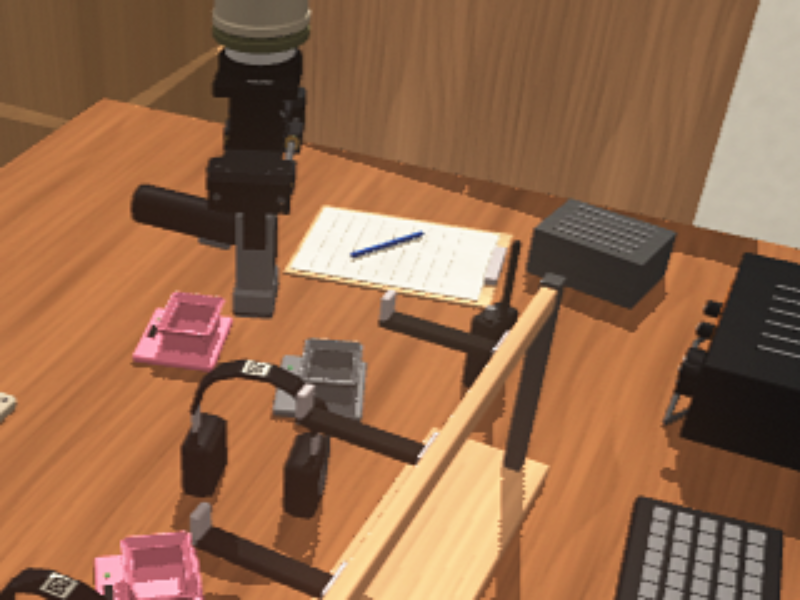

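The crop shows the nose squarely above the left label, seen at crop pixel (257,367). The corners measured in depth agree within about 2 mm. I hold here for 2 s.

```bash
for i in 1 2 3; do python3 -m inch '[[[0,0,0],0,40],[[0,0,0],0,40],[[0,0,0],0,40],[[0,0,0],0,40],[[0,0,0],0,40],[[0,0,0],0,40],[[0,0,0],0,40],[[0,0,0],0,40]]'|head -2; done
cat >> h.py <<'E'
def labels():
    from bench import cams
    for n in ("top","scene"):
        C=cams.camera(n);W=cloud(C); im=C["image"].astype(int)
        m=((im.min(-1)>140)&(abs(W[...,2]-180)<15)&(W[...,0]>200)&(W[...,0]<700)).astype(np.uint8)
        m=cv2.morphologyEx(m,cv2.MORPH_CLOSE,np.ones((5,5)))
        k,l,st,ce=cv2.connectedComponentsWithStats(m)
        for i in range(1,k):
            if st[i,4]>20: print(n,st[i,4],np.round(ray(C,ce[i],180),1))
E
python3 -c "
from h import *
labels(); go(455.5,-260,345)"
```

```text
clock: 6.8
ee_pos: [463.2, 109.1, 345.5]
clock: 7.6
ee_pos: [463.1, 109.1, 345.5]
clock: 8.4
ee_pos: [463.2, 109.1, 345.5]
scene 49 [463.6 108.9 180. ]
scene 24 [ 446.5 -258.5  180. ]
shift [ 1.368 -3.429  0.005] at [463.2 109.1 345.5] yaw 110.6 t 8.5 j7 1.59 turn None
```

```bash
for i in 1 2 3; do python3 -m inch '[[[0.18,-0.45,0],0,40],[[0.342,-0.857,0],0,40],[[0.342,-0.857,0],0,40]]' | head -2; done
python3 -c "
from h import *
from bench import cams
labels(); go(455.5,-260,345)
t=cams.camera('scene'); cv2.imwrite('pics/s5.png',t['image'][:,:,::-1])"
```

```text
clock: 8.8
ee_pos: [461.2, 10.4, 346.1]
clock: 9.1
ee_pos: [458.6, -81.9, 346.0]
clock: 9.4
ee_pos: [455.9, -174.0, 345.9]
top 67 [435.5 123.8 180. ]
scene 44 [420.4 129.  180. ]
scene 78 [ 453.4 -260.8  180. ]
shift [ 0.335 -0.852  0.005] at [ 457.2 -168.5  345.5] yaw 110.4 t 9.5 j7 2.17 turn None
```

View pics/s5.png

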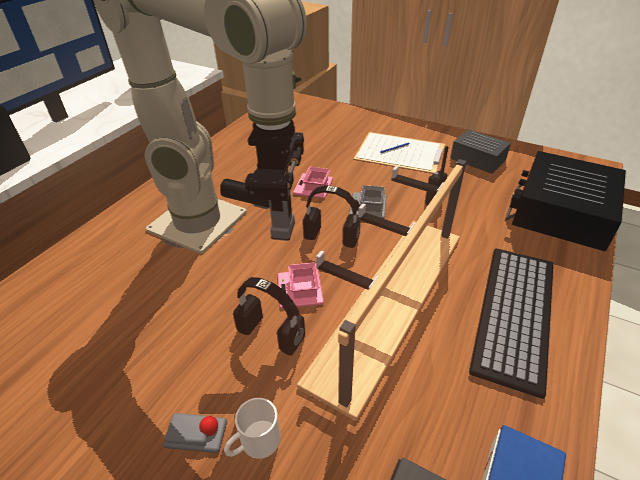

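The left headset, label now at (333,189), has just been knocked aside. It is already scanned, so I will re-measure it later. The right headset is unchanged with its label at (263,284), so I carry on to it.

```bash
python3 -m inch '[[[0.18,-0.45,0],0,40],[[0.33,-0.855,0],0,40],[[0.33,-0.855,0],0,40],[[0.33,-0.855,0],0,40],[[0.33,-0.855,0],0,40]]' | head -2
python3 -c "
from h import *
from bench import cams
go(455,-260.3,345);labels()
t=cams.camera('scene')
q=cloud(t).reshape(-1,3);k=(abs(q[:,0]-455)<80)&(abs(q[:,1]+260)<80)&(q[:,2]>245)&(q[:,2]<290);p=q[k];print(len(p),np.round(np.percentile(p,[2,50,98],axis=0),1))"
```

```text
clock: 10.05
ee_pos: [457.2, -257.4, 345.3]
shift [ 0.031 -0.019  0.003] at [ 457.2 -257.4  345.3] yaw 110.7 t 10.05 j7 2.4 turn None
top 90 [417.6 131.1 180. ]
scene 45 [418.4 130.4 180. ]
scene 89 [ 454.7 -260.5  180. ]
234 [[ 447.9 -293.5  266.9]
 [ 470.3 -283.9  278. ]
 [ 484.5 -230.3  289.6]]
```

```bash
for i in 1 2 3; do python3 -m inch '[[[0,0,0],0,40],[[0,0,0],0,40],[[0,0,0],0,40],[[0,0,0],0,40],[[0,0,0],0,40],[[0,0,0],0,40],[[0,0,0],0,40],[[0,0,0],0,40]]'|head -2; done
python3 - <<'E'
from h import *
from bench import cams
labels()
# empty cradle (true grey, near the known place), top view
t=cams.camera("top"); np.savez("top1.npz",**t); q=cloud(t).reshape(-1,3)
def rect(lo,hi,x0,x1,y0,y1,n):
    k=(q[:,2]>lo)&(q[:,2]<hi)&(q[:,0]>x0)&(q[:,0]<x1)&(q[:,1]>y0)&(q[:,1]<y1); p=q[k]
    c,d,a=cv2.minAreaRect(p[:,:2].astype(np.float32)); print(n,len(p),np.round(c,1),np.round(d,1),round(a,1))
rect(44,58,410,520,270,390,"lips")
rect(7,58,380,540,235,410,"all")
rect(150,190,350,490,80,180,"band"); rect(60,86,310,530,60,200,"cups")
go(465,327,345)
E
```

```text
clock: 11.0
ee_pos: [456.5, -259.3, 345.5]
clock: 11.8
ee_pos: [456.5, -259.3, 345.5]
clock: 12.6
ee_pos: [456.5, -259.3, 345.5]
top 90 [417.6 131.1 180. ]
scene 44 [418.2 130.6 180. ]
scene 89 [ 454.7 -260.5  180. ]
lips 342 [464.  327.3] [77.4 96.5] 18.8
all 1810 [460.7 323.2] [171.7 158.5] 89.4
band 570 [423.2 132.2] [137.2  28.5] 11.8
cups 525 [416.1 130.4] [166.2  72. ] 11.7
shift [-2.138  5.46   0.006] at [ 456.5 -259.3  345.5] yaw 110.6 t 12.75 j7 2.4 turn None
```

```bash
for i in 1 2 3 4 5 6; do python3 -m inch '[[[-0.18,0.46,0],0,40],[[-0.356,0.91,0],0,40],[[-0.356,0.91,0],0,40]]' | head -2; done
python3 -m inch '[[[0,0,0],0,40],[[0,0,0],0,40],[[0,0,0],0,40]]'|tail -6
python3 -c "
from h import *
go(465,327,345,110.6)"
```

```text
clock: 13.05
ee_pos: [458.8, -154.8, 345.4]
clock: 13.35
ee_pos: [459.5, -56.9, 345.3]
clock: 13.65
ee_pos: [460.1, 40.8, 345.1]
clock: 13.95
ee_pos: [460.8, 138.6, 344.7]
clock: 14.25
ee_pos: [461.4, 236.3, 344.3]
clock: 14.55
ee_pos: [462.1, 333.9, 343.6]
clock: 14.85
ee_pos: [465.3, 325.6, 345.9]
orientation: [0.0, -0.178, 0.984, 0.0]
force: [0.5, 0.4, -2.4]
opening: 45.4
gripper_force: 39.9
shift [-0.002  0.014  0.009] at [465.3 325.6 345.9] yaw 110.5 t 14.85 j7 1.25 turn -0.001
```

```bash
for i in 1 2; do python3 -m inch '[[[0,0.01,0.4],0,40],[[0,0.01,0.8],0,40],[[0,0.01,0.88],0,40],[[0,0.01,0.88],0,40],[[0,0.01,0.88],0,40]]' | head -2; done
python3 -c "
from h import *
go(465,327,94,110.6)"
```

```text
clock: 15.35
ee_pos: [465.3, 328.0, 259.9]
clock: 15.85
ee_pos: [465.4, 329.7, 172.4]
shift [ 0.016 -0.025  0.784] at [465.4 329.7 172.4] yaw 110.5 t 15.85 j7 1.25 turn -0.0
```

```bash
python3 -m inch '[[[0.01,-0.02,0],0,40],[[0.01,-0.02,0.15],0,40],[[0.01,-0.02,0.3],0,40],[[0.01,-0.02,0.45],0,40],[[0.01,-0.02,0.55],0,40],[[0.01,-0.02,0.65],0,40],[[0.01,-0.02,0.74],0,40],[[0.01,-0.02,0.77],0,40]]' | tail -6
python3 -m inch '[[[0,0,0],0,40],[[0,0,0],0,40],[[0,0,0],0,40]]'|tail -6
python3 -c "
from h import *
go(465,327,94,110.6)"
```

```text
clock: 16.65
ee_pos: [464.2, 327.4, 93.5]
orientation: [0.001, -0.178, 0.984, 0.001]
force: [-7.5, -3.3, 30.1]
opening: 45.5
gripper_force: 40.0
clock: 16.95
ee_pos: [464.3, 327.4, 93.6]
orientation: [0.001, -0.179, 0.984, 0.001]
force: [-1.9, -0.4, 6.5]
opening: 45.8
gripper_force: 40.0
shift [-0.005 -0.006 -0.004] at [464.3 327.4  93.6] yaw 110.6 t 16.95 j7 1.26 turn -0.0
```

```bash
python3 -m inch '[[[0,0,0],0,70],[[0,0,0],0,70],[[0,0,0],0,70],[[0,0,0],0,70]]'|tail -6
for i in 1 2; do python3 -m inch '[[[0,0,-0.3],0,70],[[0,0,-0.7],0,70],[[0,0,-0.7],0,70]]' | head -2; done
python3 -m inch '[[[0,0,0],0.06,60],[[0,0,0],0.06,60]]'|head -2
python3 -c "
from h import *
go(448,137.2,232,101.7); labels()"
```

```text
clock: 17.35
ee_pos: [463.9, 326.5, 92.4]
orientation: [-0.0, -0.178, 0.984, 0.0]
force: [-0.8, 0.3, -0.6]
opening: 67.2
gripper_force: 0.0
clock: 17.65
ee_pos: [466.1, 328.2, 167.8]
clock: 17.95
ee_pos: [465.8, 328.0, 237.8]
clock: 18.15
ee_pos: [463.9, 326.6, 232.3]
shift [ 0.468 -1.843  0.002] at [463.9 326.6 232.3] yaw 99.5 t 18.15 j7 1.06 turn -0.012
top 87 [ 454.7 -260.2  180. ]
top 89 [417.6 130.9 180. ]
scene 45 [418.4 130.4 180. ]
scene 89 [ 454.7 -260.5  180. ]
```

```bash
for i in 1 2; do python3 -m inch '[[[0.12,-0.46,0],0,60],[[0.234,-0.92,0],0,60],[[0.234,-0.92,0],0,60],[[0.234,-0.92,0],0,60]]' | head -2; done
python3 -m inch '[[[0,0,0],-0.012,60],[[0,0,0],-0.012,60],[[0,0,0],-0.012,60]]'|head -2
python3 - <<'E'
from h import *
from bench import cams
go(448,137,152,101.7)
t=cams.camera("scene"); cv2.imwrite("pics/s6.png",cv2.resize(t["image"][60:300,200:520],(800,600))[:,:,::-1])
q=cloud(t).reshape(-1,3)
E
```

```text
clock: 18.65
ee_pos: [456.6, 231.2, 232.7]
clock: 19.05
ee_pos: [449.0, 137.8, 232.6]
clock: 19.35
ee_pos: [448.8, 138.8, 232.3]
shift [ 0.011 -0.015  0.803] at [448.8 138.8 232.3] yaw 102.0 t 19.35 j7 1.38 turn 0.002
```

View pics/s6.png

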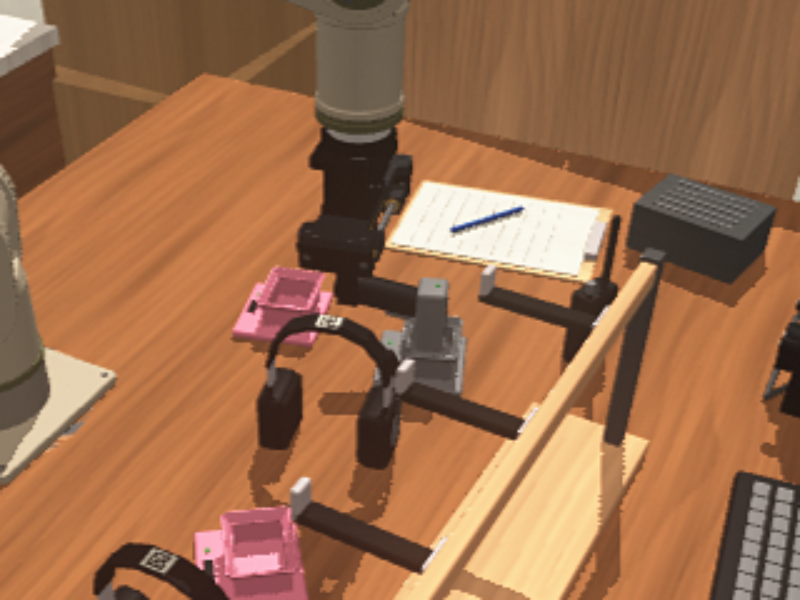

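The crop shows the scanner upright in the grey cradle at (433,330), with the gripper over the far part of the left headset's band. I descend and pinch.

```bash
python3 -m inch '[[[0.01,-0.015,0.2],0,60],[[0.01,-0.015,0.4],0,60],[[0.01,-0.015,0.6],0,60],[[0.01,-0.015,0.8],0,60],[[0.01,-0.015,0.8],0,60]]' | tail -6
python3 -m inch '[[[0,0,0],0,20],[[0,0,0],0,20],[[0,0,0],0,20],[[0,0,0],0,20],[[0,0,0],0,20],[[0,0,0],0,20],[[0,0,0],0,20],[[0,0,0],0,20]]' 55 | tail -6
python3 -c "
from h import *
go(448,137,152,101.7)"
```

```text
clock: 19.9
ee_pos: [446.7, 135.6, 150.3]
orientation: [-0.002, -0.104, 0.995, -0.001]
force: [0.3, -0.5, -0.1]
opening: 60.2
gripper_force: 0.0
clock: 20.7
ee_pos: [448.4, 135.9, 152.9]
orientation: [0.0, -0.104, 0.995, 0.0]
force: [-1.0, 0.9, 4.5]
opening: 26.7
gripper_force: 55.0
shift [0.002 0.011 0.009] at [448.4 135.9 152.9] yaw 101.9 t 20.7 j7 1.4 turn 0.001
```

```bash
for i in 1 2; do python3 -m inch '[[[0,0,-0.15],0,20],[[0,0,-0.3],0,20],[[0,0,-0.5],0,20],[[0,0,-0.7],0,20],[[0,0,-0.7],0,20]]' | tail -6; done
for i in 1 2; do python3 -m inch '[[[0,0,0],0.1,20],[[0,0,0],0.2,20],[[0,0,0],0.29,20],[[0,0,0],0.29,20],[[0,0,0],0.29,20],[[0,0,0],0.29,20],[[0,0,0],0.29,20],[[0,0,0],0.29,20]]' | tail -6; done
python3 - <<'E'
from h import *
from bench import cams
go(652.5,123,295,-2.4)
t=cams.camera("scene"); cv2.imwrite("pics/s7.png",cv2.resize(t["image"][60:300,200:520],(800,600))[:,:,::-1])
E
```

```text
clock: 21.2
ee_pos: [449.1, 135.8, 224.3]
orientation: [0.001, -0.104, 0.995, 0.001]
force: [1.2, -0.1, -2.9]
opening: 26.6
gripper_force: 55.0
clock: 21.7
ee_pos: [448.9, 135.8, 293.4]
orientation: [0.001, -0.104, 0.995, 0.0]
force: [0.4, 0.3, -2.2]
opening: 26.9
gripper_force: 55.0
clock: 22.5
ee_pos: [447.9, 135.4, 291.2]
orientation: [-0.001, 0.343, 0.939, -0.001]
force: [0.4, 0.6, -2.2]
opening: 27.2
gripper_force: 55.0
clock: 23.3
ee_pos: [448.1, 135.6, 292.1]
orientation: [-0.0, 0.72, 0.694, -0.0]
force: [0.3, -0.8, -2.9]
opening: 26.9
gripper_force: 55.0
shift [-0.049  2.047 -0.03 ] at [448.1 135.6 292.1] yaw -2.1 t 23.3 j7 -0.44 turn 0.001
```

View pics/s7.png

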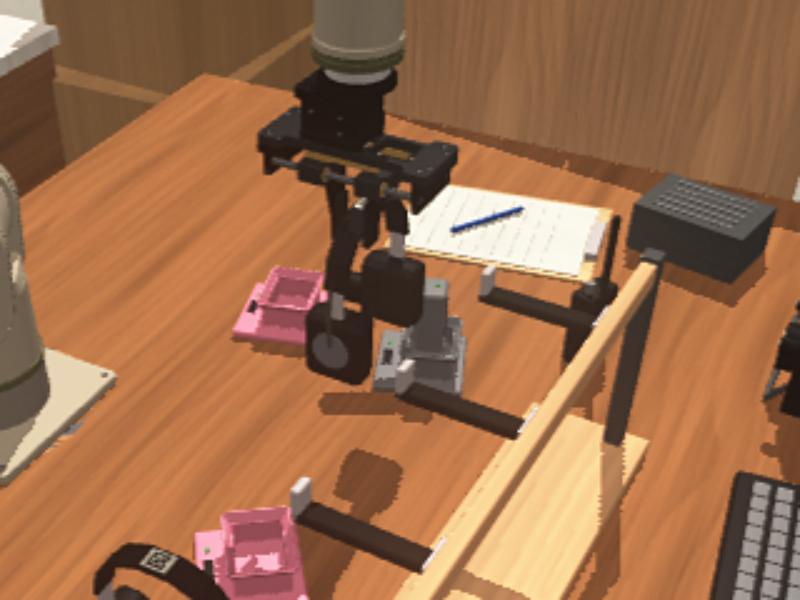

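The crop shows the headset held and turned so its cups lie along the rack, near cup at (338,340) and far cup at (393,287). I check for droop with the depth.

```bash
python3 - <<'E'
from h import *
from bench import cams
t=cams.camera("scene"); q=cloud(t).reshape(-1,3)
for y0,y1 in ((40,110),(110,150),(150,190),(190,270)):
    k=(q[:,0]>380)&(q[:,0]<530)&(q[:,1]>y0)&(q[:,1]<y1)&(q[:,2]>95)&(q[:,2]<330); p=q[k]
    if len(p): print(y0,len(p),np.round(np.percentile(p,[1,10,50,90,99],axis=0),0).tolist())
E
```

```text
40 953 [[414.0, 75.0, 145.0], [425.0, 78.0, 159.0], [451.0, 84.0, 207.0], [479.0, 102.0, 282.0], [483.0, 109.0, 297.0]]
110 301 [[424.0, 110.0, 162.0], [430.0, 113.0, 294.0], [449.0, 125.0, 311.0], [471.0, 139.0, 324.0], [480.0, 146.0, 329.0]]
150 24 [[436.0, 151.0, 311.0], [437.0, 153.0, 314.0], [444.0, 170.0, 318.0], [463.0, 185.0, 320.0], [464.0, 186.0, 321.0]]
190 839 [[420.0, 200.0, 146.0], [430.0, 203.0, 158.0], [457.0, 209.0, 203.0], [484.0, 231.0, 261.0], [488.0, 237.0, 305.0]]
```

```bash
python3 - <<'E'
from h import *
from bench import cams
for n in ("top","scene"):
    t=cams.camera(n); W=cloud(t); im=t["image"].astype(int)
    m=((im.min(-1)>130)&(W[...,2]>290)&(W[...,2]<335)&(abs(W[...,0]-450)<60)&(W[...,1]>100)&(W[...,1]<230)); print(n,m.sum(),np.round(np.nanmedian(W[m],0),1) if m.any() else "", np.argwhere(m).mean(0) if m.any() else "")
    q=W.reshape(-1,3); k=(q[:,0]>380)&(q[:,0]<530)&(q[:,1]>60)&(q[:,1]<270)&(q[:,2]>195)&(q[:,2]<232); p=q[k]
    print(len(p), cv2.minAreaRect(p[:,:2].astype(np.float32)))
    if n=="scene": cv2.imwrite("pics/s8.png",cv2.resize(t["image"][120:225,310:450],(800,600),interpolation=cv2.INTER_CUBIC)[:,:,::-1])
E
```

```text
top 0  
176 ((445.43170166015625, 163.2306365966797), (37.265254974365234, 171.0758056640625), 11.947454452514648)
scene 7 [440.  158.8 320.2] [140.85714286 343.28571429]
687 ((450.92315673828125, 157.62783813476562), (171.1622772216797, 71.64779663085938), 87.97163391113281)
```

View pics/s8.png

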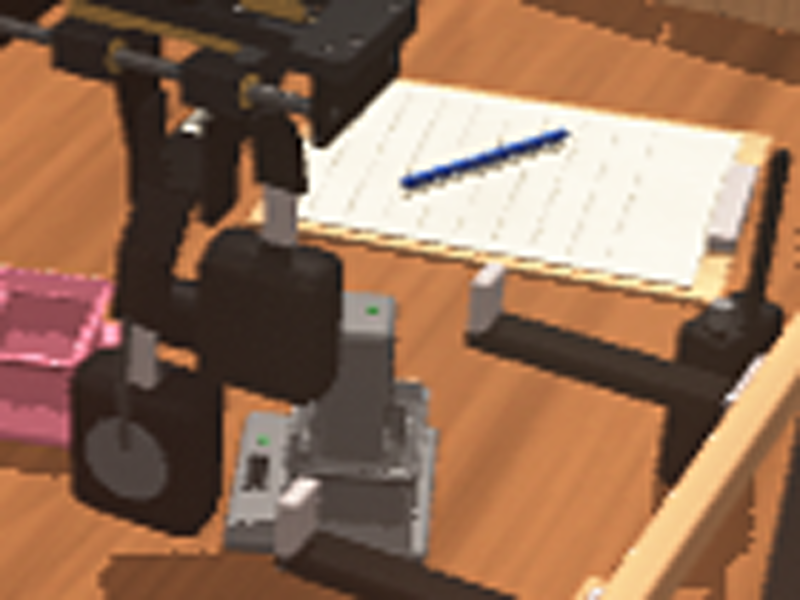

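```bash
python3 -c "
from h import *
go(647.7,127.2,292,-2.4)"
```

```text
shift [-0.004  1.997  0.004] at [448.2 135.7 292.4] yaw -2.3 t 23.5 j7 -0.44 turn 0.0
```

```bash
for i in 1 2 3; do python3 -m inch '[[[0,0.2,0],0,20],[[0,0.4,0],0,20],[[0,0.6,0],0,20],[[0,0.665,0],0,20],[[0,0.665,0],0,20]]' | tail -6|head -4; done
python3 - <<'E'
from h import *
from bench import cams
go(647.7,127.2,240,-2.4)
t=cams.camera("scene"); cv2.imwrite("pics/s9.png",cv2.resize(t["image"][80:260,280:520],(800,600))[:,:,::-1])
q=cloud(t).reshape(-1,3)
for nm,b in (("cupnear",(40,110)),("cupfar",(175,240))):
    k=(q[:,0]>600)&(q[:,0]<690)&(q[:,1]>b[0])&(q[:,1]<b[1])&(q[:,2]>130)&(q[:,2]<225); p=q[k]; print(nm,len(p),np.round(np.percentile(p,[1,50,99],axis=0),0).tolist())
E
```

```text
clock: 24.0
ee_pos: [514.8, 132.6, 292.1]
orientation: [-0.0, 0.722, 0.692, -0.0]
force: [-0.3, 0.7, -2.9]
clock: 24.5
ee_pos: [580.8, 129.9, 292.2]
orientation: [-0.0, 0.722, 0.692, -0.0]
force: [0.3, -0.6, -3.1]
clock: 25.0
ee_pos: [647.1, 127.1, 292.3]
orientation: [-0.0, 0.722, 0.692, -0.0]
force: [-0.7, 0.9, -1.9]
shift [0.002 0.006 0.523] at [647.1 127.1 292.3] yaw -2.5 t 25.0 j7 -0.24 turn -0.0
cupnear 524 [[612.0, 68.0, 143.0], [650.0, 75.0, 208.0], [681.0, 106.0, 222.0]]
cupfar 416 [[624.0, 192.0, 146.0], [655.0, 197.0, 183.0], [685.0, 228.0, 222.0]]
```

View pics/s9.png

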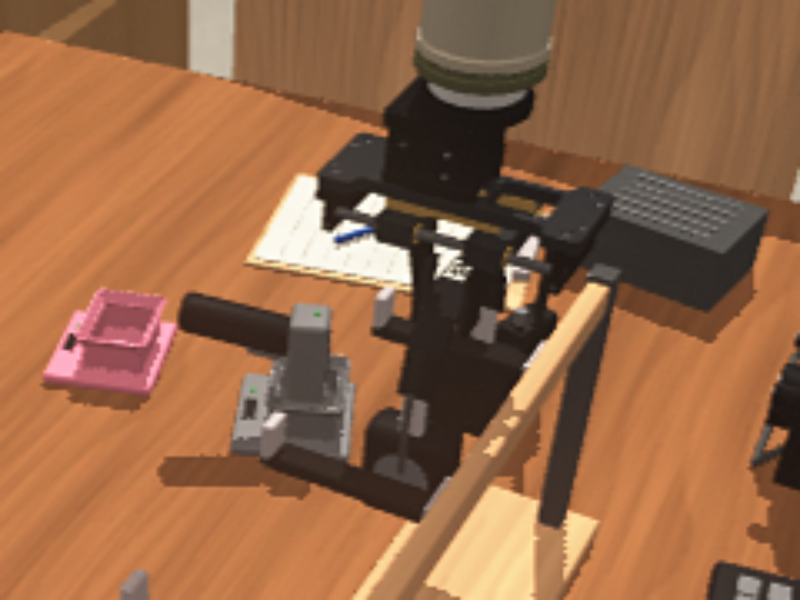

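The crop shows the headset hanging astride the left hook, with the hook tip at (383,305), between the band's ends. I lower it gently.

```bash
python3 -m inch '[[[0,0,0.1],0,20],[[0,0,0.2],0,20],[[0,0,0.3],0,20],[[0,0,0.4],0,20],[[0,0,0.46],0,20],[[0,0,0.49],0,20],[[0,0,0.51],0,20],[[0,0,0.525],0,20]]' | tail -6
python3 -m inch '[[[0,0,0],0,20],[[0,0,0],0,20]]'|tail -6
```

```text
clock: 25.85
ee_pos: [647.7, 127.0, 240.2]
orientation: [0.0, 0.722, 0.692, 0.0]
force: [1.0, -0.5, -2.6]
opening: 26.9
gripper_force: 55.0
clock: 26.05
ee_pos: [647.7, 127.0, 240.4]
orientation: [0.0, 0.722, 0.692, 0.0]
force: [0.5, -0.3, -2.0]
opening: 26.8
gripper_force: 55.0
```

```bash
for i in 1 2 3; do python3 -m inch '[[[0,0,0.015],0,20],[[0,0,0.015],0,20],[[0,0,0.015],0,20]]'|tail -5|sed -n '1p;3p'; python3 -m inch '[[[0,0,0],0,20]]'|sed -n 2p; done
```

```text
ee_pos: [647.7, 127.0, 238.9]
force: [0.9, 0.2, -0.4]
ee_pos: [647.7, 127.0, 238.9]
ee_pos: [647.8, 127.1, 238.4]
force: [-1.1, -0.9, 6.7]
ee_pos: [647.8, 127.1, 238.4]
ee_pos: [647.9, 127.1, 238.0]
force: [-5.0, -0.3, 12.7]
ee_pos: [647.9, 127.2, 238.0]
```

```bash
python3 -m inch '[[[0,0,-0.01],0,28],[[0,0,-0.02],0,34],[[0,0,-0.02],0,40],[[0,0,-0.02],0,46],[[0,0,-0.02],0,48],[[0,0,-0.02],0,48]]'|tail -6
python3 -m inch '[[[0,0,-0.1],0,48],[[0,0,-0.3],0,48],[[0,0,-0.6],0,48],[[0,0,-0.95],0,48],[[0,0,-0.95],0,48]]'|tail -6
python3 - <<'E'
from h import *
from bench import cams
t=cams.camera("scene"); cv2.imwrite("pics/s10.png",cv2.resize(t["image"][80:320,220:540],(800,600))[:,:,::-1])
labels(); go(424,-260.8,330,-89.4)
W=cloud(t);im=t["image"].astype(int);m=(im.min(-1)>130)&(W[...,2]>250)&(W[...,2]<280)&(W[...,0]>600)&(W[...,0]<690)&(W[...,1]>100)&(W[...,1]<200);print(m.sum(),np.nanmedian(W[m],0))
E
```

```text
clock: 27.85
ee_pos: [647.4, 127.0, 237.3]
orientation: [-0.0, 0.722, 0.692, -0.0]
force: [0.8, -0.3, -0.0]
opening: 46.8
gripper_force: 0.0
clock: 28.35
ee_pos: [649.0, 127.0, 338.8]
orientation: [0.002, 0.722, 0.692, 0.004]
force: [0.7, -0.3, 0.0]
opening: 47.9
gripper_force: 0.0
scene 40 [ 452.6 -262.7  180. ]
shift [-3.971 -2.065  0.024] at [647.5 127.  332.4] yaw -2.5 t 28.5 j7 -0.24 turn 0.483
43 [648.05723562 156.27893551 266.36815796]
```

View pics/s10.png

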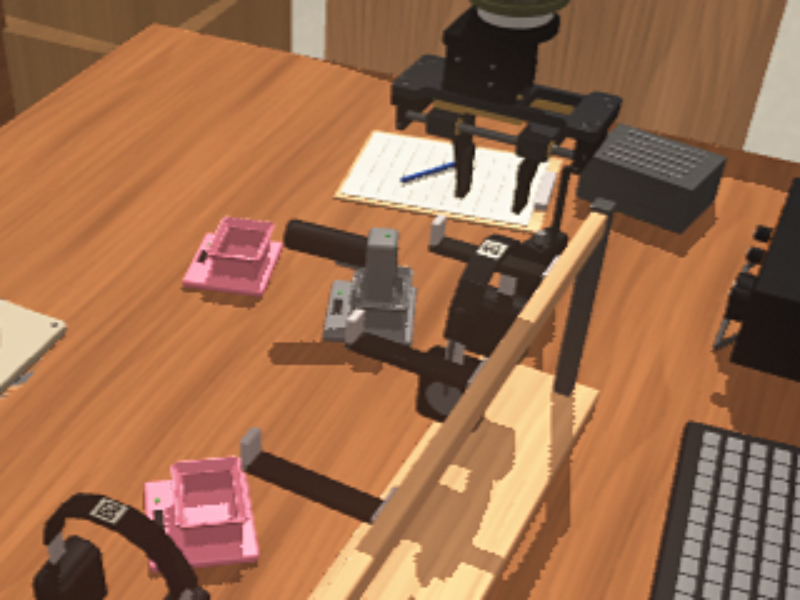

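The crop shows the left headset hanging on the left hook with its label at (492,249); depth puts that label at (648,156), and the gripper is clear above. Next is the right headset, whose band I will pinch on the far side at (485.6,-260).

```bash
python3 -c "
from h import *
go(485.6,-260.1,332)"
for i in 1 2 3 4; do python3 -m inch '[[[-0.48,-0.18,0],0,60],[[-0.95,-0.362,0],0,60],[[-0.95,-0.362,0],0,60]]'|head -2; done
python3 -m inch '[[[0,0,0],0.483,60],[[0,0,0],0.483,60],[[0,0,0],0.483,60],[[0,0,0],0.483,60],[[0,0,0],0.483,60],[[0,0,0],0.483,60],[[0,0,0],0.483,60],[[0,0,0],0.483,60]]'|head -2
python3 -m inch '[[[0,0,0],0.02,60],[[0,0,0],0.02,60]]'|head -2
python3 - <<'E'
from h import *
from bench import cams
labels(); go(485.6,-260.1,152.5,-89.3)
t=cams.camera("scene")
q=cloud(t).reshape(-1,3);k=(abs(q[:,0]-455)<65)&(abs(q[:,1]+260)<45)&(q[:,2]>60)&(q[:,2]<190)
print(cv2.minAreaRect(q[k][:,:2].astype(np.float32)))
E
```

```text
shift [-3.938 -1.45   0.004] at [647.5 127.  332.4] yaw -2.5 t 28.5 j7 -0.24 turn None
clock: 28.8
ee_pos: [605.4, 25.6, 332.7]
clock: 29.1
ee_pos: [564.3, -67.4, 332.6]
clock: 29.4
ee_pos: [523.4, -160.2, 332.5]
clock: 29.7
ee_pos: [482.5, -253.0, 332.4]
clock: 30.5
ee_pos: [486.4, -245.8, 331.7]
clock: 30.7
ee_pos: [486.4, -245.9, 331.8]
scene 89 [ 454.7 -260.5  180. ]
shift [-0.043  0.135  1.795] at [ 486.4 -246.   332. ] yaw -74.7 t 30.8 j7 -0.86 turn 0.081
((454.8320617675781, -263.19940185546875), (130.58250427246094, 71.2200698852539), 0.8585631847381592)
```

```bash
python3 -m inch '[[[-0.04,0.135,0],0.081,60],[[-0.04,0.135,0],0.081,60],[[-0.04,0.135,0],0.081,60],[[-0.04,0.135,0.4],0.081,60],[[-0.04,0.135,0.8],0.081,60],[[-0.04,0.135,0.8],0.081,60],[[-0.04,0.135,0.8],0.081,60]]'|head -2
python3 -c "
from h import *
go(485.6,-260.1,152.5,-89.3)"
```

```text
clock: 31.55
ee_pos: [486.2, -260.2, 253.4]
shift [-5.000e-03 -1.000e-03  1.009e+00] at [ 486.2 -260.2  253.4] yaw -89.3 t 31.55 j7 -1.06 turn 0.0
```

```bash
python3 -m inch '[[[0,0,0.3],0,60],[[0,0,0.5],0,60],[[0,0,0.7],0,60],[[0,0,0.88],0,60],[[0,0,1.0],0,60],[[0,0,1.0],0,60]]' | tail -6
python3 -m inch '[[[0,0,0],0,20],[[0,0,0],0,20],[[0,0,0],0,20],[[0,0,0],0,20],[[0,0,0],0,20],[[0,0,0],0,20],[[0,0,0],0,20],[[0,0,0],0,20]]' 55 | tail -6
for i in 1 2; do python3 -m inch '[[[0,0,-0.15],0,20],[[0,0,-0.3],0,20],[[0,0,-0.5],0,20],[[0,0,-0.7],0,20],[[0,0,-0.7],0,20]]' | tail -6; done
for i in 1 2; do python3 -m inch '[[[0,0,0],-0.08,20],[[0,0,0],-0.16,20],[[0,0,0],-0.241,20],[[0,0,0],-0.241,20],[[0,0,0],-0.241,20],[[0,0,0],-0.241,20],[[0,0,0],-0.241,20],[[0,0,0],-0.241,20]]' | tail -6|head -2; done
python3 - <<'E'
from h import *
from bench import cams
go(634.3,-184,292,-2.4)
t=cams.camera("scene"); cv2.imwrite("pics/s11.png",cv2.resize(t["image"][120:360,200:520],(800,600))[:,:,::-1])
q=cloud(t).reshape(-1,3)
for nm,b in (("cupnear",(-370,-295)),("cupfar",(-240,-190))):
    k=(q[:,0]>430)&(q[:,0]<540)&(q[:,1]>b[0])&(q[:,1]<b[1])&(q[:,2]>110)&(q[:,2]<225); p=q[k]; print(nm,len(p),np.round(np.percentile(p,[1,50,99],axis=0),0).tolist())
E
```

```text
clock: 32.15
ee_pos: [486.4, -260.4, 152.8]
orientation: [-0.0, 1.0, 0.006, -0.0]
force: [-0.7, 0.1, 1.0]
opening: 60.1
gripper_force: 0.0
clock: 32.95
ee_pos: [486.2, -260.3, 152.7]
orientation: [-0.0, 1.0, 0.005, 0.0]
force: [-1.2, 0.7, 3.8]
opening: 26.7
gripper_force: 55.0
clock: 33.45
ee_pos: [487.1, -261.3, 225.5]
orientation: [0.001, 1.0, 0.005, 0.002]
force: [1.4, -1.2, -2.5]
opening: 27.1
gripper_force: 55.0
clock: 33.95
ee_pos: [486.7, -261.0, 294.2]
orientation: [0.0, 1.0, 0.005, 0.001]
force: [0.5, -0.2, -2.5]
opening: 26.3
gripper_force: 55.0
clock: 34.75
ee_pos: [485.9, -260.4, 291.9]
clock: 35.55
ee_pos: [486.0, -260.4, 292.4]
shift [0.838 1.442 0.004] at [ 486.  -260.4  292.4] yaw -2.9 t 35.55 j7 0.42 turn -0.003
cupnear 626 [[448.0, -370.0, 147.0], [506.0, -358.0, 215.0], [516.0, -336.0, 223.0]]
cupfar 416 [[454.0, -240.0, 151.0], [507.0, -229.0, 218.0], [523.0, -212.0, 223.0]]
```

View pics/s11.png

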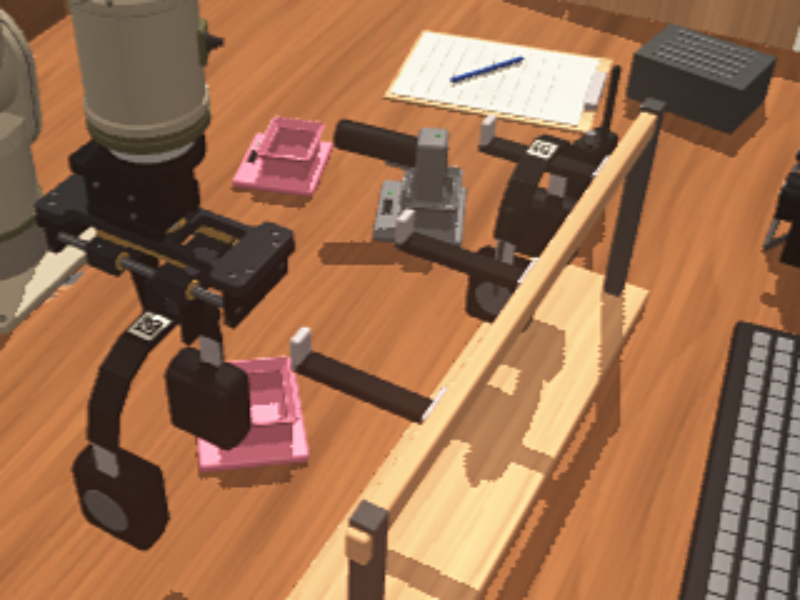

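The crop shows the right headset held level and turned, its label at (150,326). I slide it sideways first, then in over the right hook.

```bash
python3 -m inch '[[[0.25,0,0],-0.003,20],[[0.5,0,0],-0.003,20],[[0.75,0,0],-0.003,20],[[0.835,0,0],-0.003,20],[[0.835,0,0],-0.003,20]]'|head -2
for i in 1 2; do python3 -m inch '[[[0,0.2,0],0,20],[[0,0.4,0],0,20],[[0,0.6,0],0,20],[[0,0.725,0],0,20],[[0,0.725,0],0,20],[[0,0.725,0],0,20]]' | tail -6|head -4; done
python3 - <<'E'
from h import *
from bench import cams
go(634.3,-184,239,-2.4)
t=cams.camera("scene")
W=cloud(t);im=t["image"].astype(int);m=(im.min(-1)>130)&(W[...,2]>300)&(W[...,2]<335)&(W[...,0]>580)&(W[...,0]<680)&(W[...,1]>-260)&(W[...,1]<-150);print(m.sum(),np.nanmedian(W[m],0))
E
```

```text
clock: 36.1
ee_pos: [490.2, -176.0, 292.6]
clock: 36.7
ee_pos: [561.8, -181.1, 292.2]
orientation: [-0.0, 0.721, 0.693, -0.001]
force: [0.6, -0.1, -2.9]
clock: 37.3
ee_pos: [634.0, -183.2, 292.6]
orientation: [-0.0, 0.72, 0.693, -0.0]
force: [0.2, -0.6, -1.8]
shift [-0.008  0.004  0.536] at [ 634.  -183.2  292.6] yaw -2.2 t 37.3 j7 0.29 turn 0.001
43 [ 632.56525677 -209.42267315  320.2434737 ]
```

```bash
python3 -m inch '[[[0,0,0.1],0,20],[[0,0,0.2],0,20],[[0,0,0.3],0,20],[[0,0,0.4],0,20],[[0,0,0.47],0,20],[[0,0,0.51],0,20],[[0,0,0.53],0,20],[[0,0,0.54],0,20]]' | tail -6
for i in 1 2; do python3 -m inch '[[[0,0,0.015],0,20],[[0,0,0.015],0,20],[[0,0,0.015],0,20]]'|tail -5|sed -n '1p;3p'; done
```

```text
clock: 38.15
ee_pos: [634.9, -182.4, 238.7]
orientation: [0.0, 0.72, 0.694, 0.0]
force: [-2.1, 1.1, 1.0]
opening: 26.9
gripper_force: 55.0
ee_pos: [635.0, -182.4, 238.4]
force: [-4.1, 2.3, 4.7]
ee_pos: [635.1, -182.5, 237.9]
force: [-6.5, 2.9, 12.7]
```

Contact with the hook, so I release and retreat upward and back.

```bash
python3 -m inch '[[[0,0,-0.01],0,28],[[0,0,-0.02],0,34],[[0,0,-0.02],0,40],[[0,0,-0.02],0,46],[[0,0,-0.02],0,48],[[0,0,-0.02],0,48]]'|tail -6
python3 -m inch '[[[0,0,-0.1],0,48],[[0,0,-0.3],0,48],[[0,0,-0.6],0,48],[[0,0,-0.95],0,48],[[0,0,-0.95],0,48]]'|tail -6
for i in 1 2; do python3 -m inch '[[[0,-0.5,0],0,48],[[0,-0.9,0],0,48],[[0,-0.9,0],0,48],[[0,-0.9,0],0,48],[[0,-0.9,0],0,48]]'|head -2; done
python3 - <<'E'
from h import *
from bench import cams
for n in ("scene","top"):
    t=cams.camera(n); cv2.imwrite(f"pics/{n}12.png",t["image"][:,:,::-1])
    W=cloud(t);im=t["image"].astype(int)
    for y0,y1 in ((100,200),(-265,-165)):
        m=(im.min(-1)>130)&(W[...,2]>250)&(W[...,2]<280)&(W[...,0]>600)&(W[...,0]<690)&(W[...,1]>y0)&(W[...,1]<y1);print(n,m.sum(),np.nanmedian(W[m],0) if m.any() else "")
    q=W.reshape(-1,3);k=(abs(q[:,0]-412)<80)&(abs(q[:,1]-308)<80)&(q[:,2]>100)&(q[:,2]<165);p=q[k]
    print(n,len(p),cv2.minAreaRect(p[:,:2].astype(np.float32)),np.percentile(p[:,2],99))
E
```

```text
clock: 39.35
ee_pos: [634.9, -182.4, 237.3]
orientation: [-0.0, 0.72, 0.694, -0.0]
force: [0.3, -0.6, -0.6]
opening: 46.9
gripper_force: 0.0
clock: 39.85
ee_pos: [636.1, -183.2, 338.6]
orientation: [0.003, 0.72, 0.694, 0.002]
force: [1.2, -1.0, 0.4]
opening: 48.1
gripper_force: 0.0
clock: 40.35
ee_pos: [545.7, -178.7, 332.8]
clock: 40.85
ee_pos: [456.1, -175.4, 332.5]
scene 39 [648.02236456 158.06970998 265.9406439 ]
scene 84 [ 632.48917195 -214.17629856  266.47860407]
scene 548 ((413.0203552246094, 305.9934387207031), (144.8902587890625, 50.61304473876953), 17.633644104003906) 138.0852876775052
top 54 [648.73726664 159.50130128 266.41382524]
top 0 
top 807 ((410.7197570800781, 309.3022155761719), (146.1691436767578, 47.08625030517578), 18.919174194335938) 140.4517377909031
```

View pics/scene12.png

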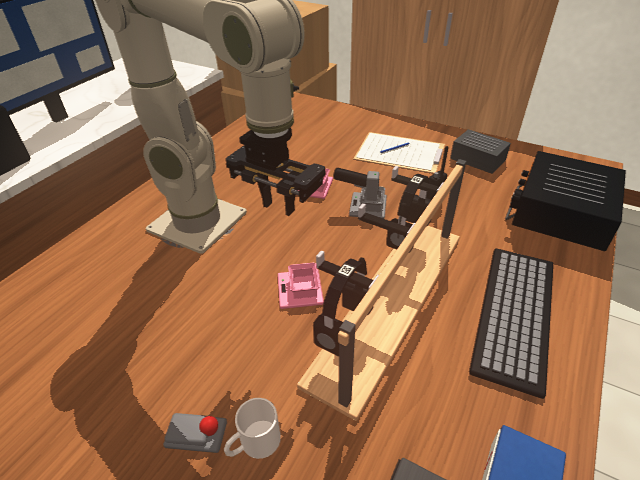

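The scene view shows both headsets hanging on the outer hooks, labels at (416,181) and (346,270). The scanner is upright in its cradle at (374,195), the arm is clear, and the mug and trackball are unmoved.

```bash
python3 -c "
from bench import manip
print(manip.finish_job())"
```

```text
the job is handed in; nothing more can be done
None
```

I scanned both headsets that were present, left then right, and hung them on the left and right hooks; the scanner is back in its cradle nose down, nothing else was touched, and the job is handed in (no verdict was returned).

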